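Empty the aggregate scoop into the weighing pan

ROBOT

A 7-joint arm with a two-finger parallel gripper is mounted at the origin on the work surface. World frame = base frame: x ahead of the robot, y to its left, z up, the work surface at z = 0. Lengths are in mm, angles in rad, forces in N, time in s.
With the tool pointing down it reaches from about 350 to 900 mm from the base axis. Payload 7.2 kg.
Tool frame: the origin (TCP) lies midway between the tips of the shut fingers; the grasp point (between the pads) lies 19 mm behind it; z points along the fingers, y is the direction in which the jaws open and shut (so a half turn about z gives the same grasp; the last joint's range is limited). The gripper opens to 85 mm and grips with 20 to 120 N. Pads are 22 mm wide; open, the fingers measure 114 mm over their backs; the gripper's body (76 mm by 85 mm) begins 54 mm behind the grasp point. The pads swing forward as they close: fully open they stand 13 mm farther back than shut.
Start: joints at [-1.207, 0.411, -0.013, 1.596, 0.006, 1.134, -0.082], TCP at [261.576, 567.633, 231.297] pointing down, gripper open.
Joint ranges: [-2.95, 2.95], [-0.29, 1.99], [-1.47, 1.44], [0.14, 2.54], [-1.03, 4.17], [0.13, 1.85], [-2.86, 2.86]. Speed limits (rad/s): [2.39, 2.39, 3.01, 3.01, 3.14, 3.14, 3.14].

INTERFACE

Orientations are given as a rotation vector (axis times angle).
In Python, from workcell import env gives the robot as it stands.
- The arm moves only by the tool carry_out, never from a script. Its argument "series" is a list of rows, each an object with "travel": the shift along the tool's x, y, z in m, a list of three; "rot": the turn, a rotation vector about the tool's x, y, z in rad, a list of three; "jaw": the finger opening in m, from 0 to 0.0854. In form: [{"travel": [tx, ty, tz], "rot": [ax, ay, az], "jaw": jaw}, ...]. A call has 1 to 20 rows; each row shifts and turns the commanded pose from where the row before left it, along the tool's axes as they then stand; what a row does not reach is not made up. A row lasts 1/10 s, in which the tool goes at most 50 mm and 8.59 degrees, less where a joint would pass 70% of its speed; a pose out of reach is approached as far as the arm can. A call is refused whole if a number of a shift passes 0.05 or a number of a turn 0.15, either way. A call with a gripper value outside its range is refused whole. The fingers move at their own pace and stop on an object; "squeeze" is the grip in N (left out, the last holds). Time passes only in rows, so rows that do not move let the fingers close. It gives the time, the measured TCP pose, the force and the opening at its end, in the units of the state.
- env.get_obs(): the state, without advancing time (a new reading comes with each control period).
- env.grab_frame(name): name is "scene" or "top"; returns a dict with "img" (480x640x3 uint8, red, green, blue), "vertical_fov" (degrees; the focal length in pixels is half the picture's height over the tangent of half this angle, whatever the lens; pixels are square), "cx", "cy" (the principal point, pixels), "distortion" ([k1, k2, p1, p2, k3] as OpenCV has them; the pictures are not rectified), "xyz" and "orientation" of the camera in the world. Camera axes: x right, y down, z forward; pixel columns grow to the right and rows downward; lengths in mm; the calibration is good to about 2 mm. A picture is of the moment at which its call begins. There is no depth.
- env.sign_off(): hands the job in, once; it reports no verdict.
The state is a dict: "time_s": time; "joints": joint angles; "joint_vel": joint speeds; "joint_torque": joint torques, N m; "ee_pos": TCP position; "ee_rot": TCP orientation; "contact_force": force on the tool from outside, world axes, zero at the start; "moment": the same for the moment, N m; "grip_width": finger opening in mm.
Only numpy, scipy, OpenCV 4.12 (cv2) and the standard library are available. Lean on these libraries where they do the work, as an engineer would, in place of code of your own. Each camera call takes 0.05 s, during which the arm holds its last target.

TASK

Draw the loaded scoop up out of its holder, keeping it level so that all four stones stay in it, then tip the stones into the weighing pan on the balance. Finish while still holding the scoop: keep it raised clear over the pan with its nose pointing steeply down (more than 45 degrees, about 60 is good), touching nothing but the gripper, with all four stones lying in the pan. Leave the pan where it stands on the balance and do not disturb the steel mould, the bowl or the bottle.

Things in the scene. Friction and masses are not known exactly. Their poses are not given: they have to be found in the camera images.
- scoop: Open aluminium scoop, 0.26 kg, standing level in the holder at the start with four stones in it. Origin: centre of the underside of its floor (83 x 83 mm, 3 mm thick). z up, nose to -x, back wall (55 mm high) at +x, side walls 45 mm high. The nose ramp rises at 20 degrees and ends, open, at x = -92, z = 20 mm. A bar over the floor is its handle. Stones slide out by 50 to 65 degrees nose-down.
- scoop_grip (a point): Middle of the black handle bar, 105 mm above the scoop's underside, nearly above the centre of mass. The bar runs along the scoop's x from -35 to +47 mm, 14 mm wide (y), 20 mm tall (z = 95 to 115 mm), free end to the nose, carried by a flat post on the back wall. Grip across it (fingers on its y sides) from above. Axes as the scoop's.
- scoop_nose (a point): Middle of the scoop's pouring edge, at x = -92, z = 20 mm in the scoop's frame. Axes as the scoop's.
- holder: Fixed dark steel rest for the scoop, on the left or the right. Origin: centre of the underside, below the scoop's origin at the start, axes as the scoop's then. Base plate 150 x 110 mm, 10 mm thick (scoop stands on it); side and back walls up to z = 40 mm with 3.5 mm of play or more; front lip 5 mm high under the nose. The scoop comes out straight up.
- balance: Fixed grey bench balance, 200 x 200 mm body 46 mm high with a round steel platform (170 mm across) whose top is 55 mm above the work surface; low display panel of 40 mm on its -x side. Origin: at the underside, below the platform's centre.
- pan: Loose round steel weighing pan on the balance's platform, 0.45 kg. Origin: centre of its underside (at the start 55 mm above the work surface). 45 mm high, 220 mm across the rim, 196 mm across the bottom, wall 3 mm, bottom 4 mm thick.
- stone0: Loose chunky grey stone, about 25 mm across and 20 mm high, about 22 g, one of four lying on the scoop's floor at the start. Origin: centre of its underside as built, so within 21 mm of any point of it.
- stone1: Loose chunky grey stone, about 25 mm across and 20 mm high, about 22 g, one of four lying on the scoop's floor at the start. Origin: centre of its underside as built, so within 21 mm of any point of it.
- stone2: Loose chunky grey stone, about 25 mm across and 20 mm high, about 22 g, one of four lying on the scoop's floor at the start. Origin: centre of its underside as built, so within 21 mm of any point of it.
- stone3: Loose chunky grey stone, about 25 mm across and 20 mm high, about 22 g, one of four lying on the scoop's floor at the start. Origin: centre of its underside as built, so within 21 mm of any point of it.
- mould: Bystander: heavy dark steel cube mould, open-topped, 90 x 90 x 65 mm, on the far side of the work surface. Origin: centre of the underside.
- bowl: Bystander: white plastic bowl, 100 mm across, 45 mm high, on the work surface near the robot (not the target). Origin: centre of the underside.
- bottle: Bystander: white plastic bottle, 60 mm across, 150 mm high, on the far side of the work surface, left of the mould. Origin: centre of the underside.

How it is judged (in metres and radians):
On the way, in this order (a step that is already met when the one before it is completed fails the run):
1. the scoop is drawn clear up out of its holder, level, all four stones in it (height (world z) of scoop above 0.06 m and angle between scoop's own z axis and vertical below 0.35 rad and contact force between scoop and holder below 0.3 N and contact force between scoop and the fingers above 1 N and z of stone0 in the frame of scoop between -0.005 and 0.06 m and distance between each of stone0, stone1, stone2, stone3 and scoop below 0.09 m and z of stone1 in the frame of scoop between -0.005 and 0.06 m and z of stone2 in the frame of scoop between -0.005 and 0.06 m and z of stone3 in the frame of scoop between -0.005 and 0.06 m), for 0.2 s.
2. level over the pan, or tipping there, nose above it with the stones still in the scoop (horizontal distance between scoop_nose and pan below 0.13 m and z of scoop_nose in the frame of pan above 0.045 m and z of stone0 in the frame of scoop between -0.005 and 0.06 m and distance between each of stone0, stone1, stone2, stone3 and scoop below 0.09 m and z of stone1 in the frame of scoop between -0.005 and 0.06 m and z of stone2 in the frame of scoop between -0.005 and 0.06 m and z of stone3 in the frame of scoop between -0.005 and 0.06 m), for 0.1 s.
3. all four stones in the pan, the scoop held nose down above it (horizontal distance between each of stone0, stone1, stone2, stone3, scoop_nose and pan below 0.11 m and z of stone0 in the frame of pan between -0.005 and 0.045 m and z of stone1 in the frame of pan between -0.005 and 0.045 m and z of stone2 in the frame of pan between -0.005 and 0.045 m and z of stone3 in the frame of pan between -0.005 and 0.045 m and angle between scoop's own x axis and vertical below 0.79 rad and z of scoop_nose in the frame of pan above 0.053 m and contact force between scoop and the fingers above 1 N and contact force between scoop and pan below 0.3 N and contact force between scoop and balance below 0.3 N and contact force between scoop and holder below 0.3 N), for 0.2 s.
At the end, for the whole second after the job is handed in: The gripper holds the scoop still, its nose more than 45 degrees below level, the nose's edge over the pan (within 110 mm of its centre, seen from above) and at least 8 mm above the rim, the scoop touching neither pan, balance nor holder; all four stones at rest inside the pan, below its rim (all of step 3 and linear speed of scoop below 0.03 m/s and angular speed of scoop below 0.2 rad/s and linear speed of each of stone0, stone1, stone2, stone3 below 0.05 m/s); the arm keeps its last pose, push and grip.
It fails at once if the weighing pan is shifted by more than 20 mm (distance of pan from where it was at the start of the episode above 0.02 m).
It fails at once if the mould is disturbed (moved more than 25 mm) (distance of mould from where it was at the start of the episode above 0.025 m).
It fails at once if the bowl is disturbed (moved more than 25 mm) (distance of bowl from where it was at the start of the episode above 0.025 m).
It fails at once if the bottle is disturbed (moved more than 25 mm) (distance of bottle from where it was at the start of the episode above 0.025 m).
It also fails if it takes over 58 s, if anything falls off the work surface, if the arm or the gripper's body presses on something with over 40 N, if the wrist force passes 120 N, or if a joint passes its speed limit or range.

## Working session

There is one attempt and no reset: what is moved stays moved. The work goes in short steps, Python scripts to look and compute and a tool call to move; the robot and the scene stay as the last step left them, time stands still between calls to the robot, and variables do not carry over. Pictures are saved under pics/ and viewed, and the job is handed in when it is done.

Besides the shell and the picture viewer there is one more tool, called after "Request:" as a command line: name --argument value ..., lists and objects as JSON in quotes. carry_out: Moves the arm, as the interface text tells. Its arguments: {"type":"object","properties":{"series":{"type":"array"},"squeeze":{"type":"number"}},"required":["series"]}

```bash
mkdir -p pics; ls; python3 - <<'E'
from workcell import env
import cv2,json,numpy as np
print(env.get_obs())
d={}
for n in("scene","top"):
    f=env.grab_frame(n); cv2.imwrite(f"pics/{n}0.png",f["img"][:,:,::-1]); f.pop("img"); print(n,f)
    d[n]={k:(v.tolist() if hasattr(v,'tolist') else v) for k,v in f.items()}
json.dump(d,open("cams.json","w"))
E
```

```text
pics
{'time_s': 0.0, 'joints': array([-1.20723431,  0.41192086, -0.0127078 ,  1.59704703,  0.00557112,
        1.13426998, -0.08220283]), 'joint_vel': array([ 1.69107142e-03, -1.19981285e-04, -6.69226111e-04,  6.40487209e-05,
       -7.56891067e-04,  8.06213996e-04,  5.04142662e-04]), 'joint_torque': array([-1.03170074e-03, -6.00619197e+01,  6.82070609e-01, -2.99410343e+01,
        1.39343421e-02,  1.03667937e-02, -1.28323489e-05]), 'ee_pos': array([261.37151141, 567.18517967, 230.43878983]), 'ee_rot': array([-6.72890462e-01, -3.06842015e+00,  2.49651496e-03]), 'contact_force': array([ 0.2593507 , -0.56713417, -0.12873592]), 'moment': array([ 0.04529801, -0.00595558,  0.00138146]), 'grip_width': 85.29185195918473}
scene {'vertical_fov': 52.46281883735056, 'cx': 317.85454513771316, 'cy': 244.98589413095277, 'distortion': array([-0.00896238,  0.        ,  0.        ,  0.        ,  0.        ]), 'xyz': array([1044.56041617, -366.95565535,  780.4587449 ]), 'orientation': array([-2.1924784 , -1.16765349,  0.4181107 ])}
top {'vertical_fov': 49.953153890854665, 'cx': 319.4204832564066, 'cy': 232.49486533717374, 'distortion': array([-0.09431217,  0.        ,  0.        ,  0.        ,  0.        ]), 'xyz': array([480.13419005, -19.90548196, 950.08577583]), 'orientation': array([-2.1635419 ,  2.16971314, -0.07361932])}
```

View pics/scene0.png

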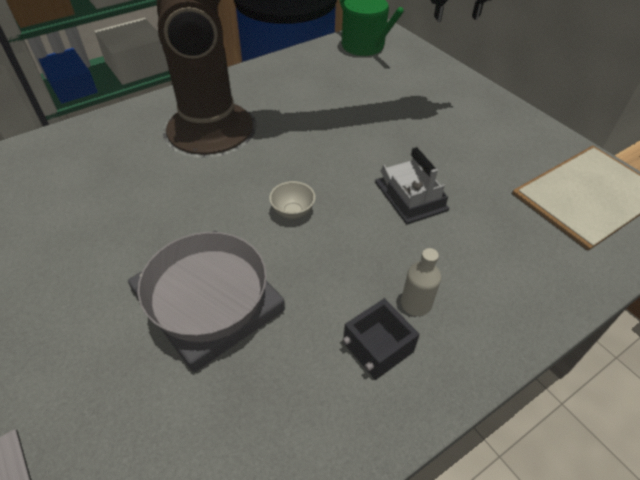

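View pics/top0.png

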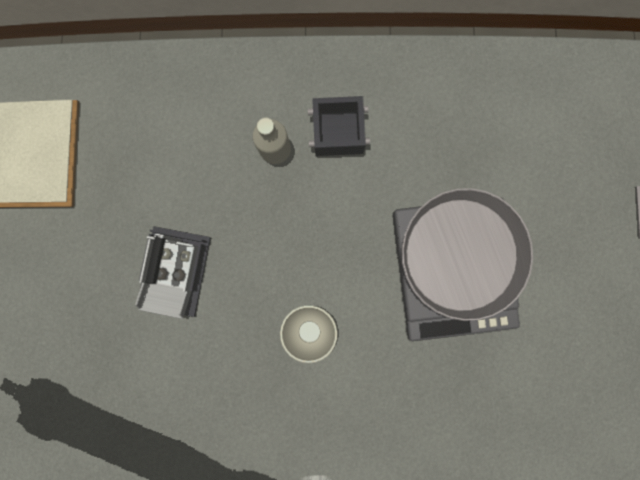

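```bash
cat > h.py <<'E'
import numpy as np,cv2,json
from scipy.spatial.transform import Rotation as R
C=json.load(open("cams.json"))
def K(n):
    c=C[n];f=240/np.tan(np.radians(c["vertical_fov"])/2)
    return np.array([[f,0,c["cx"]],[0,f,c["cy"]],[0,0,1]]),np.array(c["distortion"])
def proj(n,P):
    P=np.atleast_2d(P).astype(float);k,d=K(n);Rc=R.from_rotvec(C[n]["orientation"]).inv()
    t=-Rc.apply(C[n]["xyz"])
    return cv2.projectPoints(P,Rc.as_rotvec(),t,k,d)[0][:,0]
def back(n,uv,z):
    uv=np.atleast_2d(uv).astype(float);k,d=K(n)
    p=cv2.undistortPoints(uv[:,None],k,d)[:,0]
    r=R.from_rotvec(C[n]["orientation"]).apply(np.c_[p,np.ones(len(p))]);o=np.array(C[n]["xyz"])
    return o+r*((z-o[2])/r[:,2])[:,None]
E
python3 - <<'E'
from h import *
print(proj("top",[[0,0,0],[261,567,231]]),proj("scene",[[0,0,0],[261,567,231]]))
a=cv2.imread("pics/top0.png")[215:335,120:240]; b=cv2.imread("pics/scene0.png")[140:230,365:465]
cv2.imwrite("pics/topc.png",cv2.resize(a,(600,600),interpolation=cv2.INTER_CUBIC)); cv2.imwrite("pics/scenec.png",cv2.resize(b,(660,594),interpolation=cv2.INTER_CUBIC))
E
```

```text
[[319.61507619 541.00085242]
 [-64.46586315 423.01820321]] [[208.72766535 126.59006306]
 [453.49242017  24.01333719]]
```

View pics/topc.png

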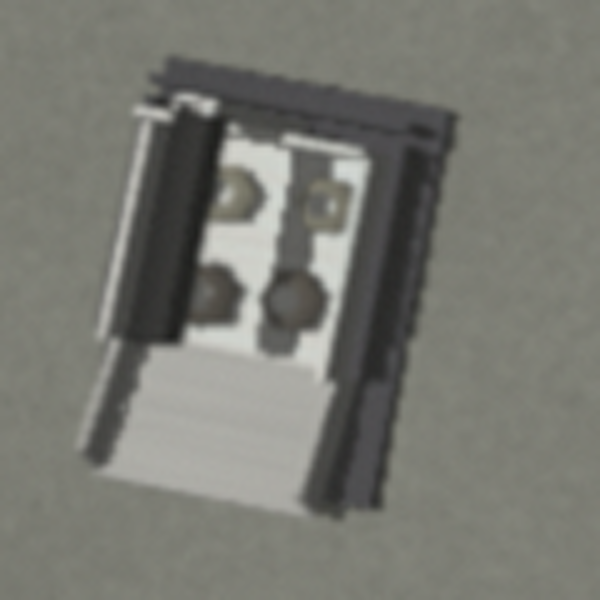

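View pics/scenec.png

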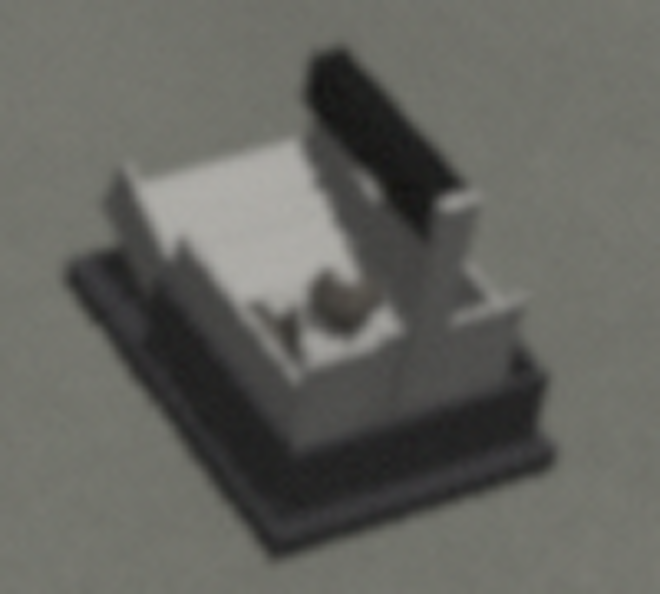

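```bash
cat > fit.py <<'E'
from h import *
from scipy.optimize import least_squares
S=lambda x,y:[365+(x+.5)/6.6-.5,140+(y+.5)/6.6-.5]
T=lambda x,y:[120+(x+.5)/5-.5,215+(y+.5)/5-.5]
ob=[("scene",[75,-55,0],S(275,557)),("scene",[75,55,0],S(553,462)),("scene",[-75,-55,10],S(70,268)),
("scene",[41.5,-41.5,65],S(297,380)),("top",[-75,-55,5],T(380,508)),
("top",[47,7,125],T(175,107)),("top",[-35,7,125],T(112,338)),("top",[-35,-7,105],T(182,343)),("scene",[-35,0,125],S(328,50)),
("scene",[47,7,125],S(470,190)),("top",[-92,-41.5,30],T(310,515)),("top",[-92,41.5,30],T(92,463))]
def W(p,q):
    c,s=np.cos(p[2]),np.sin(p[2]);return np.array([p[0]+c*q[0]-s*q[1],p[1]+s*q[0]+c*q[1],q[2]])
f=lambda p:np.concatenate([proj(n,W(p,q))[0]-uv for n,q,uv in ob])
i=back("top",[175,265],40)[0]
r=least_squares(f,[i[0],i[1],-.2],loss="soft_l1",x_scale=[1,1,.01])
print(r.x);print(r.fun.reshape(-1,2).round(1))
p=r.x
def box(x0,x1,y0,y1,z0,z1):
    v=[[x,y,z] for x in(x0,x1) for y in(y0,y1) for z in(z0,z1)]
    return [(v[a],v[b]) for a in range(8) for b in range(a) if bin(a^b).count("1")==1]
L=box(-75,75,-55,55,0,10)+box(-35,47,-7,7,105,125)+[([-92,-41.5,30],[-92,41.5,30]),([41.5,-41.5,65],[41.5,41.5,65])]
for n,(x,y,w,h),k in(("top",(120,215,120,120),5),("scene",(365,140,100,90),6)):
    im=cv2.resize(cv2.imread(f"pics/{n}0.png")[y:y+h,x:x+w],None,fx=k,fy=k)
    for a,b in L:
        q=[tuple(int(t) for t in (proj(n,W(p,e))[0]+.5-[x,y])*k) for e in(a,b)]
        cv2.line(im,*q,(0,0,255),1)
    cv2.imwrite(f"pics/ov_{n}.png",im)
E
python3 fit.py; python3 - <<'E'
import cv2,numpy as np
cv2.imwrite("pics/ov.png",cv2.resize(np.hstack([cv2.imread("pics/ov_top.png"),cv2.resize(cv2.imread("pics/ov_scene.png"),(667,600))]),(800,379)))
E
```

```text
[ 5.04533174e+02  2.67878667e+02 -2.11165555e-01]
[[ 0.6  3.7]
 [ 2.   4.7]
 [ 1.3  0.6]
 [-0.2 -2.7]
 [-1.3 -5.3]
 [ 0.8 -2.2]
 [ 2.   0.8]
 [ 0.2  1.5]
 [-1.  -1.1]
 [ 0.2  0.5]
 [-0.2  1.8]
 [-0.4  2.1]]
```

View pics/ov.png

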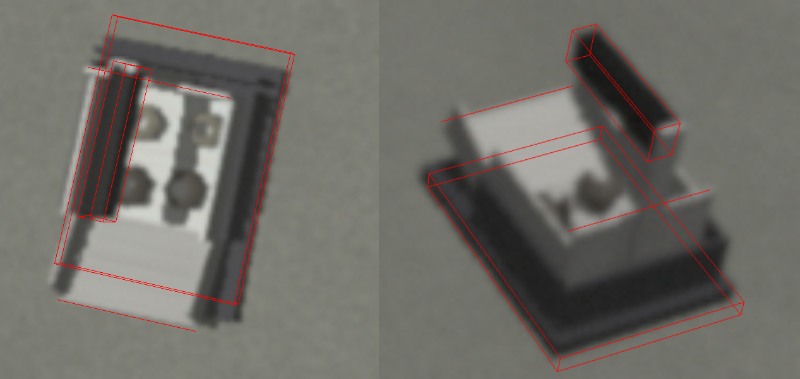

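```bash
python3 - <<'E'
s=open("fit.py").read()
s=s.replace("proj(n,W(p,q))[0]-uv for","proj(n,W(p,[q[0]+(p[3] if abs(q[0])==75 else 0),q[1],q[2]]))[0]-uv for").replace(",-.2]",",-.2,-15]").replace("[1,1,.01]","[1,1,.01,1]").replace("box(-75,75","box(-75+p[3],75+p[3]")
open("fit.py","w").write(s)
E
python3 fit.py; python3 - <<'E'
import cv2,numpy as np
cv2.imwrite("pics/ov2.png",cv2.resize(np.hstack([cv2.imread("pics/ov_top.png"),cv2.resize(cv2.imread("pics/ov_scene.png"),(667,600))]),(800,379)))
E
```

```text
[ 5.06464125e+02  2.68594327e+02 -1.94620044e-01 -1.19968403e+01]
[[-0.6  0.5]
 [ 0.1  1.1]
 [-0.6 -1.9]
 [ 1.1 -2.2]
 [-2.3 -0.3]
 [-0.1 -3.4]
 [ 1.9 -0.3]
 [ 0.2  0.3]
 [-0.4 -0.7]
 [ 1.4  0.7]
 [ 0.3  0.6]
 [-0.1  1.6]]
```

View pics/ov2.png

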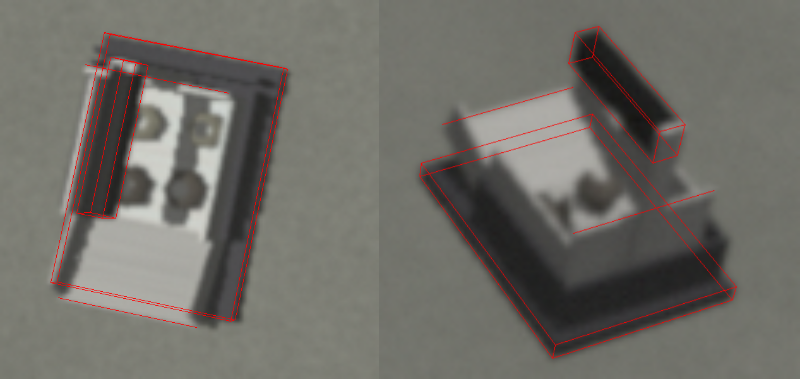

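```bash
python3 - <<'E'
from h import *
# rim extremes in top image: left 403,right 532,top 189,bottom 321
for n,pts,zs in(("top",[[403,253],[532,254],[467,189],[466,321]],100),("scene",[[139,290],[267,282],[205,234],[204,338]],100)):
    print(n,back(n,pts,zs).round(0))
print(back("top",[[310,335]],45),back("top",[[340,125]],65),back("top",[[266,127]],150))
def circ(c,r,z):
    a=np.linspace(0,2*np.pi,60);return np.c_[c[0]+r*np.cos(a),c[1]+r*np.sin(a),0*a+z]
from scipy.optimize import least_squares
# fit by extremes of top-projected rim circle
o=np.array([403,532,189,321.])
def f(c):
    q=proj("top",circ(c,110,100));return np.array([q[:,0].min(),q[:,0].max(),q[:,1].min(),q[:,1].max()])-o
r=least_squares(f,[480,-230],diff_step=.01);c=r.x;print("pan",c,r.fun)
for n in("top","scene"):
    im=cv2.imread(f"pics/{n}0.png")
    for rr,z in((110,100),(98,59),(85,55)): cv2.polylines(im,[proj(n,circ(c,rr,z)).astype(int)[:,None]],True,(0,0,255),1)
    cv2.imwrite(f"pics/pan_{n}.png",im[180:370,100:570] )
a=cv2.imread("pics/pan_top.png");b=cv2.imread("pics/pan_scene.png");cv2.imwrite("pics/pan.png",np.vstack([a,b]))
E
```

```text
top [[ 521. -141.  100.]
 [ 518. -357.  100.]
 [ 627. -250.  100.]
 [ 409. -243.  100.]]
scene [[ 484. -347.  100.]
 [ 590. -158.  100.]
 [ 431. -198.  100.]
 [ 629. -295.  100.]]
[[381.113519    15.09550729  45.        ]] [[748.56383248 -38.72858879  65.        ]] [[720.60171147  81.36625413 150.        ]]
pan [ 518.04349137 -248.57791356] [-1.15642155  1.19961864 -0.34888918  0.31195636]
```

View pics/pan.png

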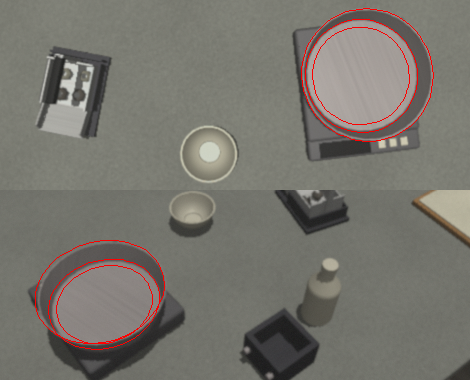

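Request:
carry_out --series '[{"travel":[-0.0353,-0.0168,0.003],"rot":[0,0,0],"jaw":0.085},{"travel":[-0.0353,-0.0168,0.003],"rot":[0,0,0],"jaw":0.085},{"travel":[-0.0353,-0.0168,0.003],"rot":[0,0,0],"jaw":0.085},{"travel":[-0.0353,-0.0168,0.003],"rot":[0,0,0],"jaw":0.085},{"travel":[-0.0353,-0.0168,0.003],"rot":[0,0,0],"jaw":0.085}]' --squeeze 100

```text
time_s: 0.6
ee_pos: [387.4, 416.0, 215.9]
ee_rot: [-0.673, -3.068, 0.001]
contact_force: [0.6, 0.5, -0.8]
grip_width: 84.8
```

```bash
cat > log.py <<'E'
from h import *
from workcell import env
o=env.get_obs();print(o['time_s'],o['joints'].round(4).tolist(),o['ee_pos'].round(1).tolist(),'F',o['contact_force'].round(1),'M',o['moment'].round(2),o['grip_width'])
M=R.from_rotvec(o['ee_rot']).as_matrix();print(M.round(4).tolist())
open('log.jsonl','a').write(json.dumps([o['joints'].tolist(),o['ee_pos'].tolist(),o['ee_rot'].tolist()])+"\n")
E
echo '[[-1.20723431,0.41192086,-0.0127078,1.59704703,0.00557112,1.13426998,-0.08220283],[261.3715,567.185,230.4388],[-0.67289,-3.06842,0.0024965]]'>log.jsonl
python3 log.py
```

```text
0.6 [-0.9424, 0.3283, 0.0462, 1.7583, -0.0171, 1.0559, 0.2488] [387.4, 416.0, 215.9] F [ 0.6  0.5 -0.8] M [ 0.01 -0.02  0.01] 84.7575934810101
[[-0.9082, 0.4184, -0.0003], [0.4184, 0.9082, -0.0004], [0.0001, -0.0005, -1.0]]
```

Request:
carry_out --series '[{"travel":[-0.0353,-0.0168,0.003],"rot":[0,0,-0.08],"jaw":0.085},{"travel":[-0.0353,-0.0168,0.003],"rot":[0,0,-0.08],"jaw":0.085},{"travel":[-0.035,-0.0168,0.003],"rot":[0,0,-0.076],"jaw":0.085},{"travel":[-0.03,-0.025,0.003],"rot":[0,0,0],"jaw":0.085}]'

```text
time_s: 1.0
ee_pos: [494.0, 302.5, 203.9]
ee_rot: [-0.303, -3.127, -0.0]
contact_force: [1.2, 0.8, -0.2]
grip_width: 85.2
```

```bash
python3 log.py
```

```text
1.0 [-0.6829, 0.3572, 0.0645, 1.7475, -0.0263, 1.0377, 0.7688] [494.0, 302.5, 203.9] F [ 1.2  0.8 -0.2] M [ 0.05 -0.04 -0.02] 85.17481751524038
[[-0.9814, 0.1918, -0.0001], [0.1918, 0.9814, 0.0001], [0.0001, 0.0001, -1.0]]
```

Request:
carry_out --series '[{"travel":[-0.02,-0.025,0.01],"rot":[0,0,0],"jaw":0.085},{"travel":[0,0,0.02],"rot":[0,0,0],"jaw":0.085},{"travel":[0,0,0],"rot":[0,0,0],"jaw":0.085}]'

```text
time_s: 1.3
ee_pos: [506.6, 273.1, 171.8]
ee_rot: [-0.31, -3.122, 0.005]
contact_force: [-1.0, 0.1, 0.6]
grip_width: 85.0
```

```bash
python3 log.py; python3 - <<'E'
from h import *
from workcell import env
for n,(x,y,w,h) in(("top",(100,190,180,160)),("scene",(340,60,160,160))):
    im=env.grab_frame(n)["img"][:,:,::-1];cv2.imwrite(f"pics/h1_{n}.png",cv2.resize(im[y:y+h,x:x+w],None,fx=3.5,fy=3.5,interpolation=cv2.INTER_CUBIC))
E
```

```text
1.3 [-0.6353, 0.3871, 0.0738, 1.7874, -0.0335, 0.9732, 0.8248] [506.6, 273.1, 171.8] F [-1.   0.1  0.6] M [ 0.01  0.02 -0.01] 84.9984315158238
[[-0.9804, 0.1967, -0.004], [0.1967, 0.9805, -0.0027], [0.0034, -0.0035, -1.0]]
```

View pics/h1_top.png

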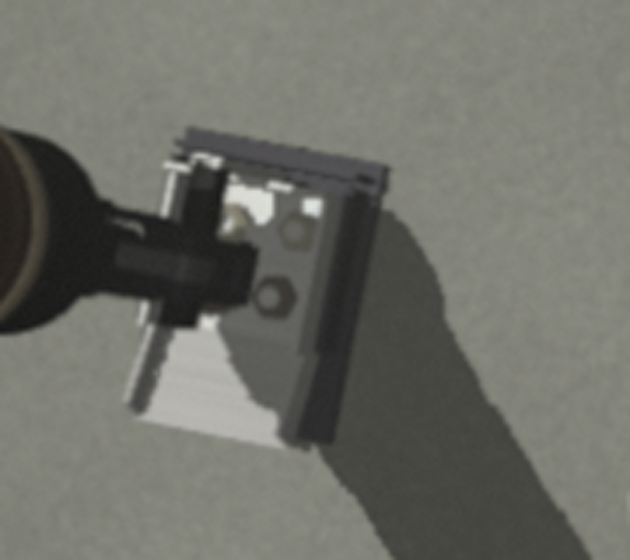

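View pics/h1_scene.png

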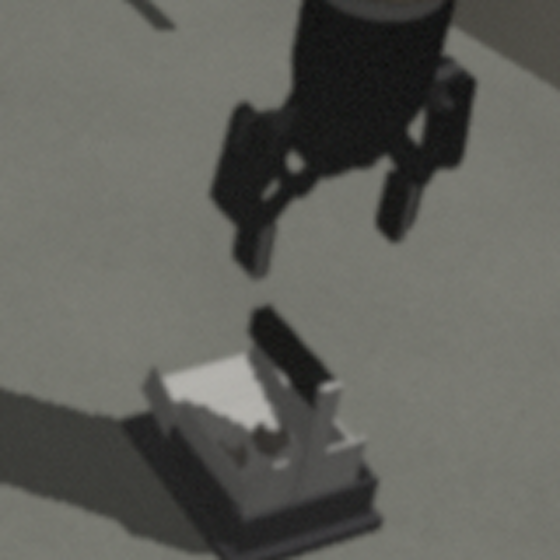

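Request:
carry_out --series '[{"travel":[-0.0065,-0.0045,0.02],"rot":[0.003,0.003,0],"jaw":0.085},{"travel":[0,0,0.02],"rot":[0,0,0],"jaw":0.05},{"travel":[0,0,0.02],"rot":[0,0,0],"jaw":0.05},{"travel":[0,0,0.012],"rot":[0,0,0],"jaw":0.05},{"travel":[0,0,0],"rot":[0,0,0],"jaw":0.05},{"travel":[0,0,0],"rot":[0,0,0],"jaw":0.05}]'

```text
time_s: 2.0
ee_pos: [513.1, 270.1, 103.1]
ee_rot: [-0.305, -3.124, 0.003]
contact_force: [-0.6, 0.8, -0.4]
grip_width: 50.0
```

```bash
python3 log.py; python3 - <<'E'
from h import *
from workcell import env
for n,(x,y,w,h) in(("top",(100,190,180,160)),("scene",(340,80,160,160))):
    im=env.grab_frame(n)["img"][:,:,::-1];cv2.imwrite(f"pics/h2_{n}.png",cv2.resize(im[y:y+h,x:x+w],None,fx=3.5,fy=3.5,interpolation=cv2.INTER_CUBIC))
E
```

```text
2.0 [-0.6193, 0.4757, 0.068, 1.8373, -0.0421, 0.8334, 0.8455] [513.1, 270.1, 103.1] F [-0.6  0.8 -0.4] M [-0.01  0.02 -0.02] 49.99056134991295
[[-0.9811, 0.1937, -0.0029], [0.1937, 0.9811, -0.0018], [0.0025, -0.0023, -1.0]]
```

View pics/h2_top.png

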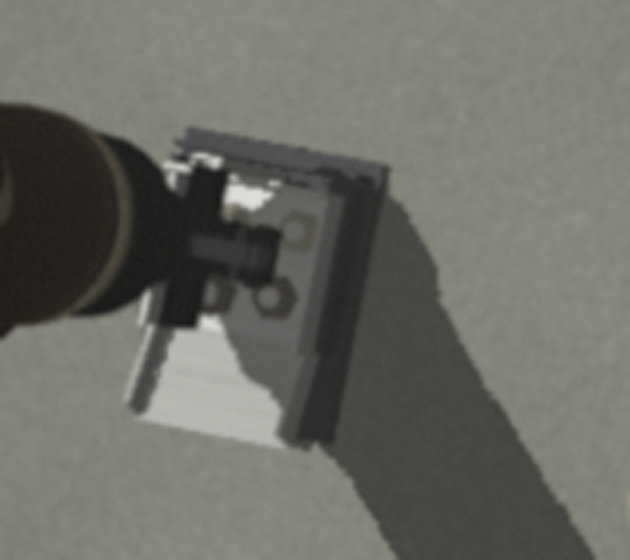

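View pics/h2_scene.png

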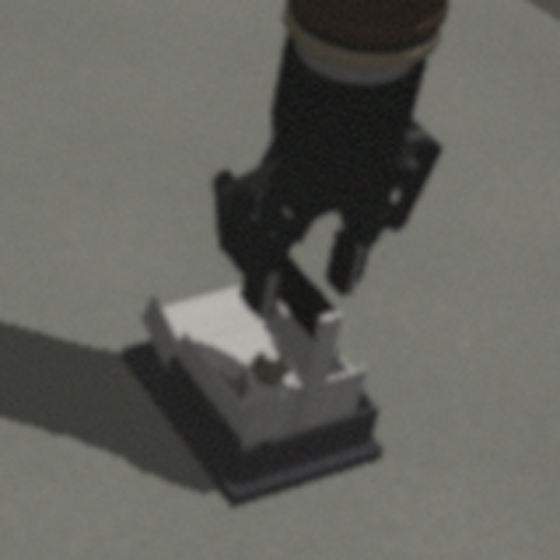

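Request:
carry_out --series '[{"travel":[0,-0.0025,0.006],"rot":[0.002,0.002,0],"jaw":0.03},{"travel":[0,0,0],"rot":[0,0,0],"jaw":0.02},{"travel":[0,0,0],"rot":[0,0,0],"jaw":0.01},{"travel":[0,0,0],"rot":[0,0,0],"jaw":0.0},{"travel":[0,0,0],"rot":[0,0,0],"jaw":0.0},{"travel":[0,0,0],"rot":[0,0,0],"jaw":0.0}]' --squeeze 115

```text
time_s: 2.7
ee_pos: [512.5, 266.6, 96.6]
ee_rot: [-0.307, -3.121, 0.007]
contact_force: [-2.4, -3.0, 3.9]
grip_width: 12.2
```

```bash
python3 log.py
```

```text
2.7 [-0.6151, 0.4831, 0.0681, 1.8443, -0.0425, 0.8229, 0.8492] [512.5, 266.6, 96.6] F [-2.4 -3.   3.9] M [-0.5   0.42  0.04] 12.16664038427684
[[-0.9808, 0.1947, -0.0059], [0.1948, 0.9808, -0.0042], [0.0049, -0.0053, -1.0]]
```

Request:
carry_out --series '[{"travel":[0,0,-0.005],"rot":[0,0,0],"jaw":0.0},{"travel":[0,0,-0.01],"rot":[0,0,0],"jaw":0.0},{"travel":[0,0,-0.015],"rot":[0,0,0],"jaw":0.0},{"travel":[0,0,-0.015],"rot":[0,0,0],"jaw":0.0},{"travel":[0,0,-0.015],"rot":[0,0,0],"jaw":0.0},{"travel":[0,0,-0.015],"rot":[0,0,0],"jaw":0.0},{"travel":[0,0,-0.015],"rot":[0,0,0],"jaw":0.0},{"travel":[0,0,-0.015],"rot":[0,0,0],"jaw":0.0},{"travel":[0,0,-0.015],"rot":[0,0,0],"jaw":0.0},{"travel":[0,0,-0.01],"rot":[0,0,0],"jaw":0.0},{"travel":[0,0,0],"rot":[0,0,0],"jaw":0.0},{"travel":[0,0,0],"rot":[0,0,0],"jaw":0.0}]'

```text
time_s: 3.9
ee_pos: [513.0, 267.4, 226.1]
ee_rot: [-0.306, -3.121, 0.007]
contact_force: [-0.6, 0.4, -3.9]
grip_width: 12.3
```

```bash
python3 log.py; python3 - <<'E'
from h import *
from workcell import env
for n,(x,y,w,h) in(("top",(60,190,180,160)),("scene",(340,20,180,200))):
    im=env.grab_frame(n)["img"][:,:,::-1];cv2.imwrite(f"pics/h3_{n}.png",cv2.resize(im[y:y+h,x:x+w],None,fx=3,fy=3,interpolation=cv2.INTER_CUBIC))
E
```

```text
3.9 [-0.6276, 0.3395, 0.0819, 1.718, -0.0305, 1.0925, 0.839] [513.0, 267.4, 226.1] F [-0.6  0.4 -3.9] M [-0.02 -0.1  -0.01] 12.267502434700585
[[-0.9809, 0.1944, -0.006], [0.1944, 0.9809, -0.0039], [0.0051, -0.005, -1.0]]
```

View pics/h3_top.png

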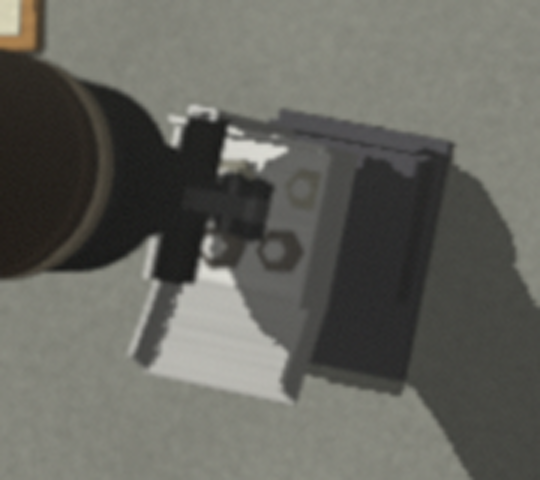

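View pics/h3_scene.png

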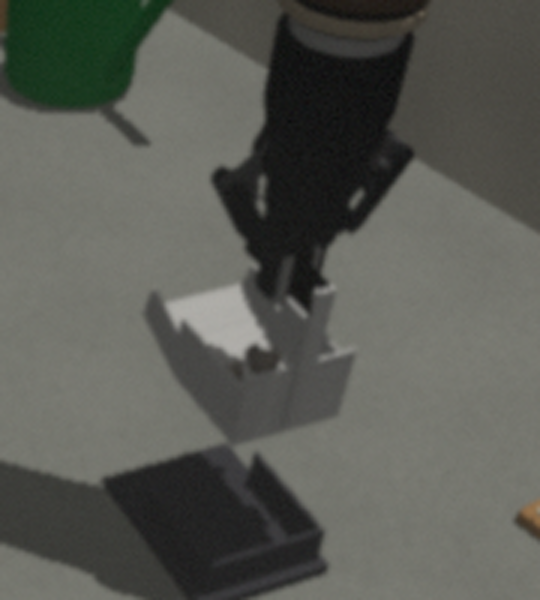

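```bash
cat > kin.py <<'E'
from h import *
from scipy.optimize import least_squares
import itertools
D=[json.loads(l) for l in open("log.jsonl")]
Rz=lambda a:R.from_euler('z',a);Ry=lambda a:R.from_euler('y',a)
def fk(q,p,s):
    # p: psi,phi, then offsets: h, [x1,y1,z1](elbow), [x2,y2,z2](wrist),[x3,y3,z3]
    A=Rz(p[0]+s[0]*q[0]);P=np.array([0,0,p[2]])
    A=A*Ry(q[1])*Rz(s[1]*q[2]);P=P+A.apply(p[3:6])
    A=A*Ry(q[3])*Rz(s[2]*q[4]);P=P+A.apply(p[6:9])
    A=A*Ry(q[5])*Rz(s[3]*q[6]+p[1]);P=P+A.apply(p[9:12])
    return A,P
def rotfit(s):
    f=lambda p:np.concatenate([((fk(d[0],np.r_[p,np.zeros(10)],s)[0].inv())*R.from_rotvec(d[2])).as_rotvec() for d in D])
    best=min((least_squares(f,[a,b]) for a in(0,2,4) for b in(0,2,4)),key=lambda r:r.cost)
    return best
if __name__=="__main__":
    for s in itertools.product([-1,1],repeat=4):
        r=rotfit(s);print(s,r.x.round(3),r.cost.round(6),np.abs(r.fun).max().round(4))
E
python3 kin.py
```

```text
(-1, -1, -1, -1) [6.283 1.571] 0.0 0.0
(-1, -1, -1, 1) [-0.211  6.417] 1.691895 1.3912
(-1, -1, 1, -1) [-1.425  0.178] 0.008724 0.0439
(-1, -1, 1, 1) [4.615 4.991] 1.615423 1.355
(-1, 1, -1, -1) [1.376 3.05 ] 0.017738 0.126
(-1, 1, -1, 1) [1.158 1.605] 1.462433 1.2652
(-1, 1, 1, -1) [6.247 1.669] 0.017653 0.1621
(-1, 1, 1, 1) [-0.247  0.232] 1.377464 1.2291
(1, -1, -1, -1) [1.396 1.444] 0.626186 0.8916
(1, -1, -1, 1) [ 1.178e+00 -1.000e-03] 0.267585 0.4996
(1, -1, 1, -1) [-0.04   0.039] 0.687368 0.9277
(1, -1, 1, 1) [6.006 4.858] 0.24376 0.4634
(1, 1, -1, -1) [-3.516  2.918] 0.797637 1.0176
(1, 1, -1, 1) [2.538 1.461] 0.192029 0.3736
(1, 1, 1, -1) [1.36  1.542] 0.850148 1.0537
(1, 1, 1, 1) [1.143 0.098] 0.159462 0.3375
```

```bash
cat > kin2.py <<'E'
from kin import *
s=(-1,)*4
def jac(q):
    e=np.eye(13);B=fk(q,np.r_[0,np.pi/2,np.zeros(10)],s)[1];
    return np.array([fk(q,np.r_[0,np.pi/2,e[i,:10]],s)[1]-B for i in range(10)]).T
def solve(prior,w):
    A=np.vstack([jac(d[0]) for d in D]);b=np.concatenate([d[1] for d in D])
    AA=np.vstack([A,np.diag(1/np.array(w))]);bb=np.r_[b,np.array(prior)/np.array(w)]
    x=np.linalg.lstsq(AA,bb,rcond=None)[0];return x,A@x-b
if __name__=="__main__":
    for pr in([340,0,0,400,0,0,400,0,0,250],[300,0,0,350,0,0,350,0,0,300],[400,0,0,400,0,0,400,80,0,300]):
        x,r=solve(pr,[200,30,60,200,30,60,200,60,.1,200]);print(x.round(1),np.abs(r).max().round(2))
        x,r=solve(pr,[200,.1,60,200,.1,60,200,.1,.1,200]);print(x.round(1),np.abs(r).max().round(2))
E
python3 kin2.py
```

```text
[246.6   4.4 -24.5 523.3  -5.5 -22.2 449.8  -1.8  -0.  308.1] 0.25
[190.7   0.  -51.3 532.8  -0.    3.1 454.2  -0.   -0.  256.2] 1.61
[249.4   4.5 -24.3 523.2  -5.5 -22.4 449.7  -1.8  -0.  310.9] 0.25
[193.3   0.  -51.4 532.9  -0.    3.1 454.2  -0.   -0.  258.9] 1.61
[277.2   4.2 -25.4 523.5  -5.5 -21.2 449.9  -1.9  -0.  339. ] 0.28
[-1.6949e+03  0.0000e+00 -6.3560e+02  5.8330e+02 -1.0000e-01  5.2450e+02
  4.6430e+02  7.9500e+01  1.0000e-01 -1.5758e+03] 42.35
```

```bash
cat > plan.py <<'E'
from kin2 import *
lo=np.array([-2.95,-.29,-1.47,.14,-1.03,.13,-2.86]);hi=np.array([2.95,1.99,1.44,2.54,4.17,1.85,2.86])
def model(h):
    w=[.01,30,60,200,30,60,200,60,.1,200];x,r=solve([h,0,0,500,0,0,450,0,0,300],w);return np.r_[0,np.pi/2,x]
def target(nose,alpha,th):
    d=np.array([np.cos(alpha),np.sin(alpha),0]);z=np.array([0,0,-1.]);y=np.cross(z,d)
    A=R.from_matrix(np.c_[d,y,z])*R.from_rotvec([0,-th,0])
    return A,np.asarray(nose)-A.apply([98,0,66])
def step(q,A,P,p,it=40):
    # nearest-config IK w/ limits
    m=.03
    def f(x):
        a,b=fk(x,p,s);return np.r_[(b-P)/10,(a.inv()*A).as_rotvec()*20,.02*(x-q)]
    r=least_squares(f,np.clip(q,lo+m,hi-m),bounds=(lo+.02,hi-.02));a,b=fk(r.x,p,s)
    return r.x,np.linalg.norm(b-P),(a.inv()*A).magnitude()
if __name__=="__main__":
    q0=np.array(D[-1][0])
    for h in(260,320):
        p=model(h);print(h,p.round(0))
        for al in np.radians(np.arange(60,300,20)):
            out=[]
            q=q0
            # carry with gradual moves
            n0=np.array([513,267,226])+R.from_rotvec(D[-1][2]).apply([98,0,66]);a0=np.radians(169)
            n1=np.array([518,-248,140])
            for t in np.linspace(0,1,8)[1:]:
                q,e,o=step(q,*target(n0+(n1-n0)*t,a0+(al-a0)*t,0),p)
            out.append((round(e,1),round(o,2)))
            for th in np.linspace(0,1.05,8)[1:]:
                q,e,o=step(q,*target(n1,al,th),p)
                out.append((round(e,1),round(o,2)))
            print(round(np.degrees(al)),out[0],out[3],out[5],out[-1],q.round(2),'margin',np.minimum(q-lo,hi-q).min().round(2))
E
python3 plan.py
```

```text
260 [  0.   2. 260.   4. -25. 524.  -5. -22. 450.  -2.  -0. 322.]
60 (np.float64(0.0), 0.0) (np.float64(0.0), 0.0) (np.float64(0.0), 0.0) (np.float64(0.0), 0.0) [-0.65  0.87  0.97  1.64  0.32  1.31 -0.43] margin 0.47
80 (np.float64(0.0), 0.0) (np.float64(0.0), 0.0) (np.float64(0.0), 0.0) (np.float64(0.0), 0.0) [-0.85  0.8   1.08  1.89  0.45  0.96 -0.37] margin 0.36
100 (np.float64(0.0), 0.0) (np.float64(0.0), 0.0) (np.float64(0.0), 0.0) (np.float64(0.0), 0.0) [-1.05  0.78  1.27  2.13  0.58  0.54 -0.3 ] margin 0.17
120 (np.float64(0.0), 0.0) (np.float64(0.0), 0.0) (np.float64(0.0), 0.0) (np.float64(0.0), 0.0) [-1.13  0.66  1.42  2.35  1.53  0.2  -0.93] margin 0.02
140 (np.float64(0.0), 0.0) (np.float64(0.0), 0.0) (np.float64(0.0), 0.0) (np.float64(0.0), 0.0) [-0.57  0.1   0.8   2.48  2.34  0.52 -1.15] margin 0.06
160 (np.float64(0.0), 0.0) (np.float64(0.0), 0.0) (np.float64(0.0), 0.0) (np.float64(16.4), 0.23) [ 0.73 -0.03 -0.27  2.27 -1.01  0.15  2.65] margin 0.02
180 (np.float64(0.0), 0.0) (np.float64(0.0), 0.0) (np.float64(0.0), 0.0) (np.float64(19.8), 0.18) [ 1.89  0.37 -1.45  2.22
[... 2014 characters left out ...]
np.float64(16.8), 0.16) [ 1.98  0.74 -1.45  2.12 -0.26  0.5   2.84] margin 0.02
220 (np.float64(0.0), 0.0) (np.float64(0.0), 0.0) (np.float64(0.0), 0.0) (np.float64(10.2), 0.15) [ 1.88  0.93 -1.45  1.91 -0.03  0.83  2.84] margin 0.02
240 (np.float64(0.0), 0.0) (np.float64(0.0), 0.0) (np.float64(3.2), 0.05) (np.float64(8.3), 0.21) [ 1.7   1.07 -1.45  1.64  0.1   1.21  2.84] margin 0.02
260 (np.float64(0.0), 0.0) (np.float64(4.1), 0.07) (np.float64(9.4), 0.22) (np.float64(9.5), 0.32) [ 1.48  1.18 -1.45  1.37  0.17  1.58  2.84] margin 0.02
280 (np.float64(2.7), 0.03) (np.float64(16.5), 0.3) (np.float64(16.7), 0.41) (np.float64(18.0), 0.45) [ 1.31  1.24 -1.45  1.19  0.2   1.83  2.84] margin 0.02
```

```bash
cat > carry.py <<'E'
from h import *
from workcell import env
import sys
def rows(tgt,al,n):
    o=env.get_obs();A=R.from_rotvec(o['ee_rot']);P=o['ee_pos'];
    d=np.array([np.cos(al),np.sin(al),0]);z=np.array([0,0,-1.]);B=R.from_matrix(np.c_[d,np.cross(z,d),z])
    w=(A.inv()*B).as_rotvec();print("rot per row",(w/n).round(3))
    for i in range(n):
        t=A.inv().apply((np.array(tgt)-P)/n);print((t/1000).round(3).tolist());A=A*R.from_rotvec(w/n)
E
python3 - <<'E'
from carry import *
rows([472.5,-373,216],np.radians(70),30)
E
```

```text
rot per row [-0.     0.     0.057]
[-0.003, -0.021, 0.0]
[-0.004, -0.021, 0.0]
[-0.005, -0.021, 0.0]
[-0.006, -0.02, 0.0]
[-0.008, -0.02, 0.0]
[-0.009, -0.02, 0.0]
[-0.01, -0.019, 0.0]
[-0.011, -0.018, 0.0]
[-0.012, -0.018, 0.0]
[-0.013, -0.017, 0.0]
[-0.014, -0.016, 0.0]
[-0.015, -0.015, 0.0]
[-0.016, -0.015, 0.0]
[-0.016, -0.014, 0.0]
[-0.017, -0.013, 0.0]
[-0.018, -0.012, 0.0]
[-0.019, -0.011, 0.0]
[-0.019, -0.01, 0.0]
[-0.02, -0.008, 0.0]
[-0.02, -0.007, 0.0]
[-0.02, -0.006, 0.0]
[-0.021, -0.005, 0.0]
[-0.021, -0.004, 0.0]
[-0.021, -0.002, 0.0]
[-0.021, -0.001, 0.0]
[-0.021, -0.0, 0.0]
[-0.021, 0.001, 0.0]
[-0.021, 0.002, 0.0]
[-0.021, 0.004, 0.0]
[-0.021, 0.005, 0.0]
```

Request:
carry_out --series '[{"travel":[-0.002,-0.01,-0.002],"rot":[0,0,0.03],"jaw":0.0},{"travel":[-0.003,-0.016,-0.002],"rot":[0,0,0.045],"jaw":0.0},{"travel":[-0.005,-0.021,-0.002],"rot":[0,0,0.057],"jaw":0.0},{"travel":[-0.006,-0.02,-0.002],"rot":[0,0,0.057],"jaw":0.0},{"travel":[-0.008,-0.02,-0.002],"rot":[0,0,0.057],"jaw":0.0},{"travel":[-0.009,-0.02,0],"rot":[0,0,0.057],"jaw":0.0},{"travel":[-0.01,-0.019,0],"rot":[0,0,0.057],"jaw":0.0},{"travel":[-0.011,-0.018,0],"rot":[0,0,0.057],"jaw":0.0},{"travel":[-0.012,-0.018,0],"rot":[0,0,0.057],"jaw":0.0},{"travel":[-0.013,-0.017,0],"rot":[0,0,0.057],"jaw":0.0},{"travel":[-0.014,-0.016,0],"rot":[0,0,0.057],"jaw":0.0},{"travel":[-0.015,-0.015,0],"rot":[0,0,0.057],"jaw":0.0},{"travel":[-0.01,-0.01,0],"rot":[0,0,0.04],"jaw":0.0},{"travel":[-0.006,-0.006,0],"rot":[0,0,0.02],"jaw":0.0},{"travel":[0,0,0],"rot":[0,0,0],"jaw":0.0}]'

```text
time_s: 5.5
ee_pos: [507.4, 3.3, 237.4]
ee_rot: [-1.369, -2.824, 0.01]
contact_force: [-0.4, -0.5, -4.1]
grip_width: 12.4
```

```bash
python3 log.py;python3 - <<'E'
from carry import *
rows([472.5,-373,216],np.radians(70),20)
E
```

```text
5.5 [-0.3795, 0.2072, 0.3236, 1.882, -0.0704, 1.0701, 0.6397] [507.4, 3.3, 237.4] F [-0.4 -0.5 -4.1] M [ 0.03 -0.03 -0.04] 12.357419746616197
[[-0.6193, 0.7851, -0.0059], [0.7852, 0.6193, -0.0041], [0.0004, -0.0072, -1.0]]
rot per row [-0.     0.     0.051]
[-0.014, -0.013, 0.001]
[-0.014, -0.012, 0.001]
[-0.015, -0.012, 0.001]
[-0.016, -0.011, 0.001]
[-0.016, -0.01, 0.001]
[-0.017, -0.009, 0.001]
[-0.017, -0.008, 0.001]
[-0.017, -0.007, 0.001]
[-0.018, -0.007, 0.001]
[-0.018, -0.006, 0.001]
[-0.018, -0.005, 0.001]
[-0.019, -0.004, 0.001]
[-0.019, -0.003, 0.001]
[-0.019, -0.002, 0.001]
[-0.019, -0.001, 0.001]
[-0.019, 0.0, 0.001]
[-0.019, 0.001, 0.001]
[-0.019, 0.002, 0.001]
[-0.019, 0.003, 0.001]
[-0.018, 0.004, 0.001]
```

Request:
carry_out --series '[{"travel":[-0.008,-0.007,0],"rot":[0,0,0.03],"jaw":0.0},{"travel":[-0.014,-0.012,0],"rot":[0,0,0.05],"jaw":0.0},{"travel":[-0.015,-0.012,0],"rot":[0,0,0.05],"jaw":0.0},{"travel":[-0.016,-0.011,0],"rot":[0,0,0.051],"jaw":0.0},{"travel":[-0.016,-0.01,0],"rot":[0,0,0.051],"jaw":0.0},{"travel":[-0.017,-0.009,0],"rot":[0,0,0.051],"jaw":0.0},{"travel":[-0.017,-0.008,0],"rot":[0,0,0.051],"jaw":0.0},{"travel":[-0.017,-0.007,0.001],"rot":[0,0,0.051],"jaw":0.0},{"travel":[-0.018,-0.007,0.001],"rot":[0,0,0.051],"jaw":0.0},{"travel":[-0.018,-0.006,0.001],"rot":[0,0,0.051],"jaw":0.0},{"travel":[-0.018,-0.005,0.001],"rot":[0,0,0.051],"jaw":0.0},{"travel":[-0.019,-0.004,0.001],"rot":[0,0,0.051],"jaw":0.0},{"travel":[-0.019,-0.003,0.001],"rot":[0,0,0.051],"jaw":0.0},{"travel":[-0.019,-0.002,0.001],"rot":[0,0,0.051],"jaw":0.0},{"travel":[-0.019,-0.001,0.001],"rot":[0,0,0.051],"jaw":0.0},{"travel":[-0.019,0,0.001],"rot":[0,0,0.051],"jaw":0.0},{"travel":[-0.019,0.001,0.001],"rot":[0,0,0.051],"jaw":0.0},{"travel":[-0.015,0.002,0.001],"rot":[0,0,0.045],"jaw":0.0},{"travel":[-0.01,0.001,0.001],"rot":[0,0,0.03],"jaw":0.0},{"travel":[0,0,0],"rot":[0,0,0],"jaw":0.0}]'

```text
time_s: 7.5
ee_pos: [482.7, -336.3, 226.6]
ee_rot: [-2.483, -1.924, 0.013]
contact_force: [-0.9, -1.2, -2.9]
grip_width: 12.0
```

```bash
python3 log.py;python3 - <<'E'
from carry import *
rows([472.5,-373,216],np.radians(70),2)
for n in("top","scene"):
    im=env.grab_frame(n)["img"][:,:,::-1];cv2.imwrite(f"pics/h4_{n}.png",im)
E
```

```text
7.5 [0.0521, 0.3971, 0.6324, 1.7245, -0.2499, 1.1062, 0.5086] [482.7, -336.3, 226.6] F [-0.9 -1.2 -2.9] M [-0.01  0.06 -0.01] 12.003328464486525
[[0.2496, 0.9683, -0.0066], [0.9683, -0.2496, -0.0046], [-0.0061, -0.0052, -1.0]]
rot per row [-0.002  0.003  0.048]
[-0.019, -0.0, 0.005]
[-0.019, 0.001, 0.005]
```

View pics/h4_top.png

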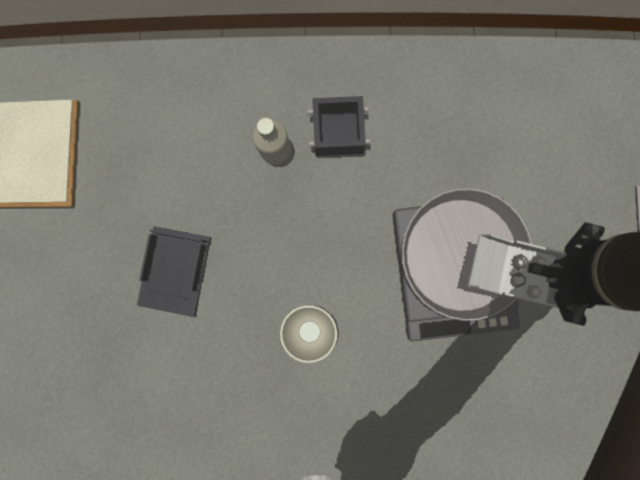

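View pics/h4_scene.png

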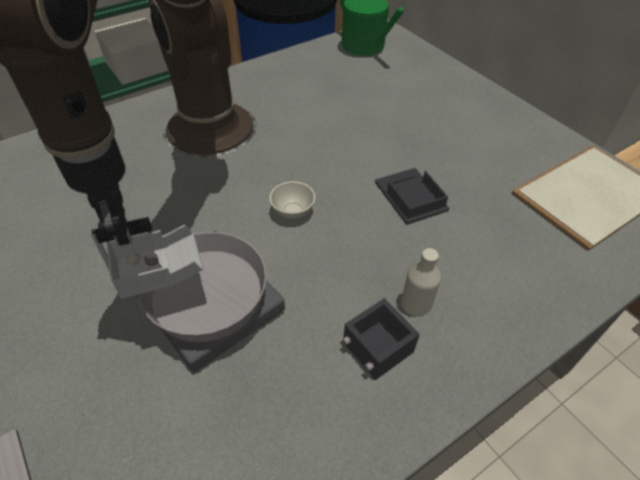

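Request:
carry_out --series '[{"travel":[-0.014,0,0.005],"rot":[0,0,0],"jaw":0.0},{"travel":[-0.015,0,0.005],"rot":[-0.004,0.005,0],"jaw":0.0},{"travel":[-0.008,0,0.003],"rot":[0,0,0],"jaw":0.0},{"travel":[0.003,0,-0.004],"rot":[0,-0.05,0],"jaw":0.0},{"travel":[0.003,0,-0.005],"rot":[0,-0.05,0],"jaw":0.0},{"travel":[0.003,0,-0.005],"rot":[0,-0.05,0],"jaw":0.0},{"travel":[0.003,0,-0.005],"rot":[0,-0.05,0],"jaw":0.0},{"travel":[0,0,0],"rot":[0,0,0],"jaw":0.0}]'

```text
time_s: 8.4
ee_pos: [479.0, -355.1, 231.9]
ee_rot: [2.372, 1.853, -0.238]
contact_force: [0.7, 0.9, -2.6]
grip_width: 12.1
```

```bash
python3 log.py;cat > st.py <<'E'
from h import *
from workcell import env
import sys
o=env.get_obs();A=R.from_rotvec(o['ee_rot']);n=o['ee_pos']+A.apply([98,0,66]);m=A.as_matrix()
print('nose',n.round(1),'rel pan',(n-[518,-248,55]).round(1),'nose-down deg',np.degrees(np.arcsin(-m[2,0])).round(1),'px',proj("top",n).round(0),proj("scene",n).round(0))
for k,(x,y,w,h) in(("top",(380,170,230,170)),("scene",(50,130,240,210))):
    im=env.grab_frame(k)["img"][:,:,::-1].copy();cv2.circle(im,tuple(int(v) for v in proj(k,n)[0]),1,(0,0,255),-1)
    cv2.imwrite(f"pics/{sys.argv[1]}_{k}.png",cv2.resize(im[y:y+h,x:x+w],None,fx=2.8,fy=2.8,interpolation=cv2.INTER_CUBIC))
E
python3 st.py t1; python3 kin2.py
```

```text
8.4 [-0.0935, 0.3832, 0.7095, 1.7683, -0.0671, 1.013, 0.3603] [479.0, -355.1, 231.9] F [ 0.7  0.9 -2.6] M [ 0.41 -0.1   0.02] 12.081635815658641
[[0.2372, 0.9702, -0.0487], [0.951, -0.2422, -0.1922], [-0.1983, -0.0007, -0.9801]]
nose [ 499.  -274.6  147.7] rel pan [-19.  -26.6  92.7] nose-down deg 11.4 px [[493. 265.]] [[176. 260.]]
[281.2  14.4 -52.8 530.4  10.2   4.9 451.2   1.3   0.  333.8] 12.69
[280.4   0.  -54.  528.1   0.    7.4 460.8   0.    0.  339.6] 12.97
[281.2  14.4 -52.8 530.4  10.2   4.9 451.2   1.3   0.  333.8] 12.69
[280.4   0.  -54.  528.1   0.    7.4 460.8   0.    0.  339.7] 12.97
[281.3  14.4 -52.8 530.3  10.2   4.8 451.2   1.4   0.  334. ] 12.68
[ 3.070e+02  1.000e-01 -7.040e+01  5.729e+02 -1.000e-01 -4.140e+01
  4.895e+02  7.930e+01  1.000e-01  3.937e+02] 57.98
```

View pics/t1_top.png

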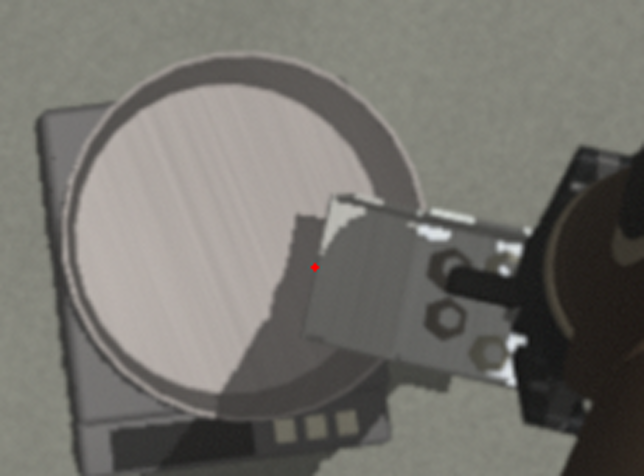

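View pics/t1_scene.png

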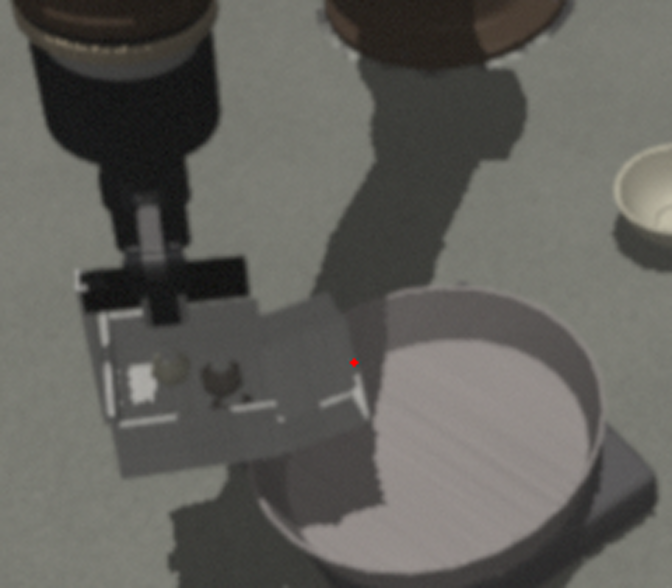

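Request:
carry_out --series '[{"travel":[0.004,0.004,-0.003],"rot":[0,-0.05,0],"jaw":0.0},{"travel":[0.004,0.004,-0.003],"rot":[0,-0.05,0],"jaw":0.0},{"travel":[0.004,0,-0.003],"rot":[0,-0.05,0],"jaw":0.0},{"travel":[0.004,0,-0.003],"rot":[0,-0.05,0],"jaw":0.0},{"travel":[0.004,0,-0.003],"rot":[0,-0.05,0],"jaw":0.0},{"travel":[0.004,0,-0.003],"rot":[0,-0.05,0],"jaw":0.0},{"travel":[0,0,0],"rot":[0,0,0],"jaw":0.0}]'

```text
time_s: 9.2
ee_pos: [492.9, -330.3, 240.2]
ee_rot: [2.194, 1.711, -0.562]
contact_force: [-0.2, 0.2, -3.7]
grip_width: 12.2
```

```bash
python3 log.py;python3 st.py t2
```

```text
9.2 [-0.4081, 0.4232, 0.8364, 1.8367, 0.2275, 0.9604, 0.0002] [492.9, -330.3, 240.2] F [-0.2  0.2 -3.7] M [ 0.99 -0.29 -0.02] 12.212543066264391
[[0.2131, 0.9697, -0.1192], [0.8515, -0.2442, -0.464], [-0.479, -0.0026, -0.8778]]
nose [ 505.9 -277.5  135.3] rel pan [-12.1 -29.5  80.3] nose-down deg 28.6 px [[492. 261.]] [[178. 268.]]
```

View pics/t2_scene.png

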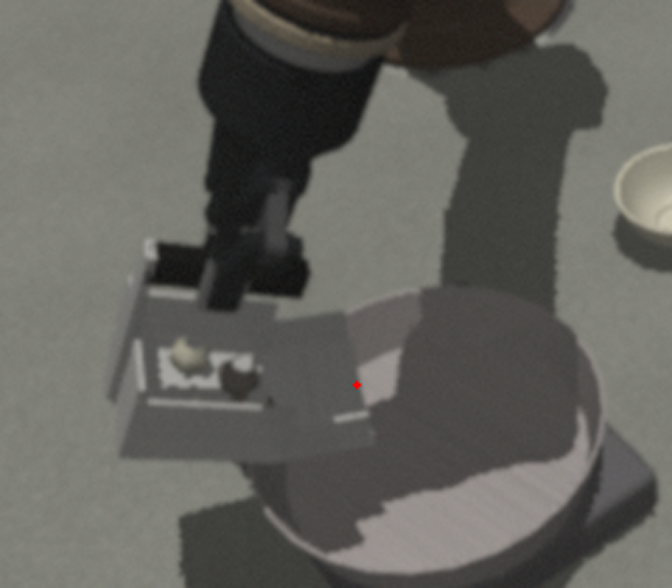

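Request:
carry_out --series '[{"travel":[0.004,0,-0.004],"rot":[0,-0.05,0],"jaw":0.0},{"travel":[0.004,0,-0.004],"rot":[0,-0.05,0],"jaw":0.0},{"travel":[0.004,0,-0.004],"rot":[0,-0.05,0],"jaw":0.0},{"travel":[0.004,0,-0.004],"rot":[0,-0.05,0],"jaw":0.0},{"travel":[0.004,0,-0.004],"rot":[0,-0.05,0],"jaw":0.0},{"travel":[0.004,0,-0.004],"rot":[0,-0.05,0],"jaw":0.0},{"travel":[0,0,0],"rot":[0,0,0],"jaw":0.0}]'

```text
time_s: 10.0
ee_pos: [501.1, -298.7, 245.7]
ee_rot: [1.99, 1.551, -0.843]
contact_force: [0.4, 1.0, -3.5]
grip_width: 12.6
```

```bash
python3 log.py;python3 st.py t3
```

```text
10.0 [-0.6598, 0.5644, 0.9433, 1.8849, 0.4264, 0.9817, -0.2903] [501.1, -298.7, 245.7] F [ 0.4  1.  -3.5] M [ 1.34 -0.32  0.07] 12.555044178809425
[[0.1692, 0.9695, -0.1773], [0.6761, -0.2451, -0.6949], [-0.7171, -0.0023, -0.6969]]
nose [ 505.9 -278.3  129.4] rel pan [-12.1 -30.3  74.4] nose-down deg 45.8 px [[491. 261.]] [[178. 270.]]
```

View pics/t3_scene.png

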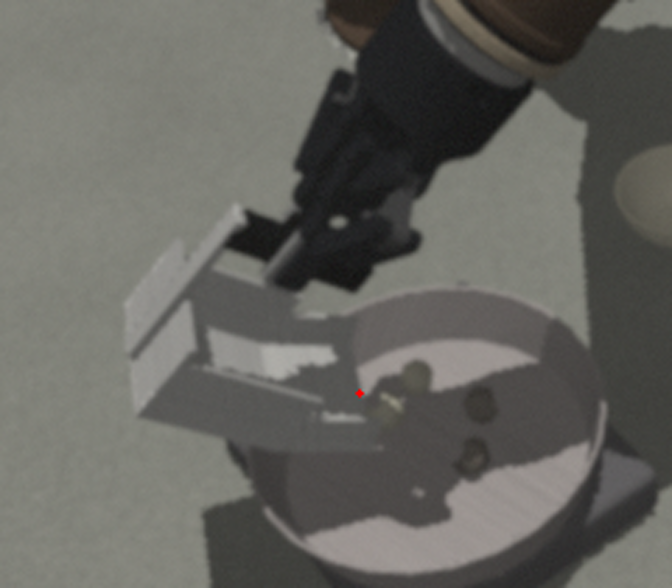

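Request:
carry_out --series '[{"travel":[0.004,0,-0.005],"rot":[0,-0.05,0],"jaw":0.0},{"travel":[0.004,0,-0.005],"rot":[0,-0.05,0],"jaw":0.0},{"travel":[0.004,0,-0.005],"rot":[0,-0.05,0],"jaw":0.0},{"travel":[0.003,0,-0.005],"rot":[0,-0.05,0],"jaw":0.0},{"travel":[0.003,0,-0.005],"rot":[0,-0.05,0],"jaw":0.0},{"travel":[0,0,0],"rot":[0,0,0],"jaw":0.0},{"travel":[0,0,0],"rot":[0,0,0],"jaw":0.0},{"travel":[0,0,0],"rot":[0,0,0],"jaw":0.0}]'

```text
time_s: 10.9
ee_pos: [507.4, -271.2, 249.0]
ee_rot: [1.81, 1.403, -1.046]
contact_force: [0.4, -0.2, -2.6]
grip_width: 12.2
```

```bash
python3 log.py;python3 st.py t4
```

```text
10.9 [-0.7916, 0.7412, 0.9897, 1.8923, 0.5094, 1.0354, -0.4594] [507.4, -271.2, 249.0] F [ 0.4 -0.2 -2.6] M [ 1.46 -0.34 -0.03] 12.233705978413296
[[0.1247, 0.9685, -0.2154], [0.4834, -0.2489, -0.8393], [-0.8665, 0.0005, -0.4992]]
nose [ 505.4 -279.2  131.1] rel pan [-12.6 -31.2  76.1] nose-down deg 60.1 px [[492. 261.]] [[177. 269.]]
```

View pics/t4_scene.png

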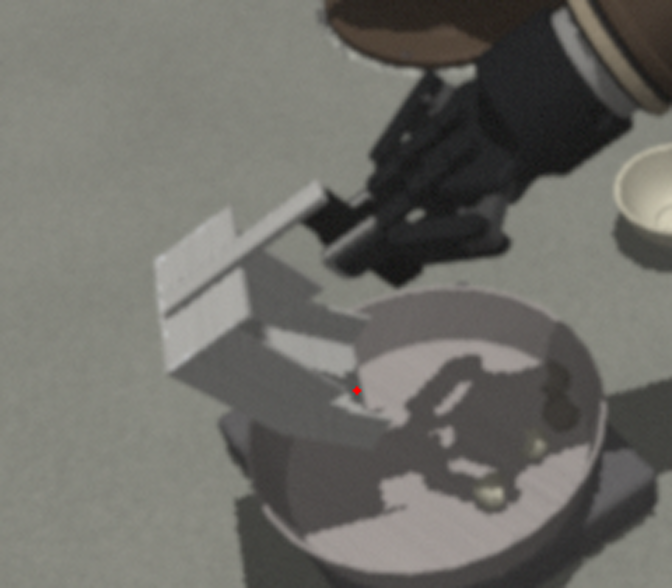

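View pics/t4_top.png

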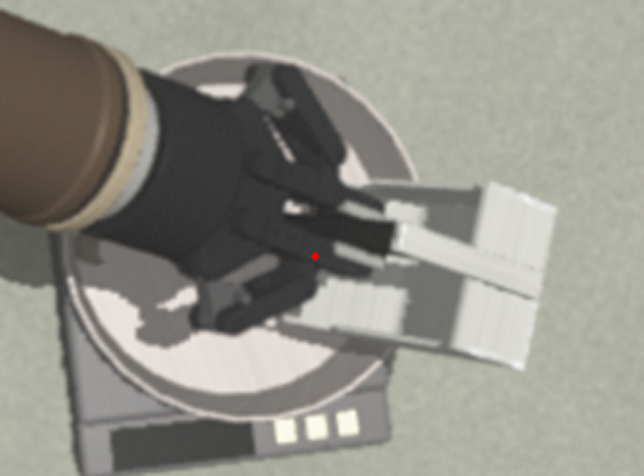

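Request:
carry_out --series '[{"travel":[0,0,0],"rot":[0,0,0],"jaw":0.0},{"travel":[0,0,0],"rot":[0,0,0],"jaw":0.0},{"travel":[0,0,0],"rot":[0,0,0],"jaw":0.0},{"travel":[0,0,0],"rot":[0,0,0],"jaw":0.0},{"travel":[0,0,0],"rot":[0,0,0],"jaw":0.0},{"travel":[0,0,0],"rot":[0,0,0],"jaw":0.0},{"travel":[0,0,0],"rot":[0,0,0],"jaw":0.0},{"travel":[0,0,0],"rot":[0,0,0],"jaw":0.0},{"travel":[0,0,0],"rot":[0,0,0],"jaw":0.0},{"travel":[0,0,0],"rot":[0,0,0],"jaw":0.0}]'

```text
time_s: 12.0
ee_pos: [508.0, -269.8, 248.3]
ee_rot: [1.806, 1.405, -1.047]
contact_force: [-0.4, 0.2, -2.3]
grip_width: 12.3
```

```bash
python3 log.py;python3 st.py t5; python3 - <<'E'
from h import *
from workcell import env
im=env.grab_frame("scene")["img"][:,:,::-1][225:345,130:275]
cv2.imwrite("pics/t5z.png",cv2.resize(np.clip(im*1.6,0,255).astype(np.uint8),None,fx=5,fy=5,interpolation=cv2.INTER_CUBIC))
E
```

```text
12.0 [-0.7939, 0.7435, 0.9885, 1.8925, 0.5099, 1.0357, -0.4606] [508.0, -269.8, 248.3] F [-0.4  0.2 -2.3] M [ 1.47 -0.37  0.  ] 12.322693765123928
[[0.122, 0.9692, -0.2142], [0.4821, -0.2465, -0.8407], [-0.8676, -0.0007, -0.4973]]
nose [ 505.8 -278.   130.4] rel pan [-12.2 -30.   75.4] nose-down deg 60.2 px [[491. 261.]] [[178. 270.]]
```

View pics/t5z.png

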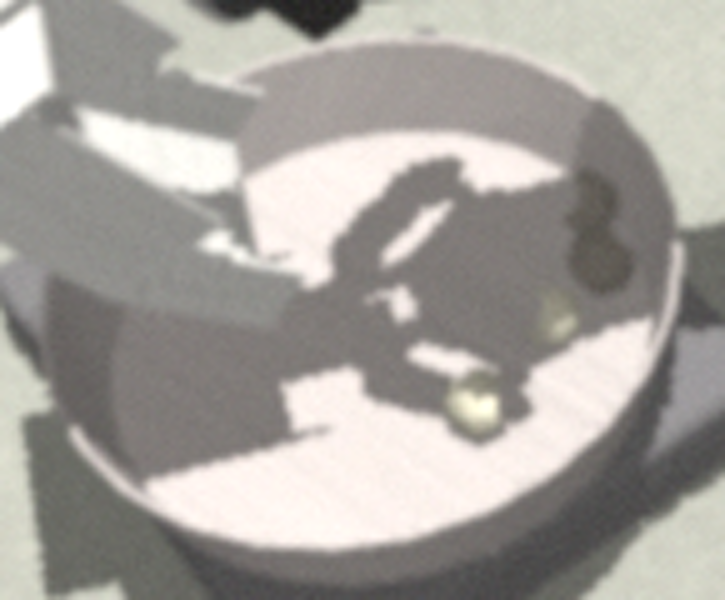

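```bash
python3 - <<'E'
from h import *
from workcell import env
p=back("scene",[[130+x/5,225+y/5] for x,y in((475,405),(558,318),(600,265),(592,198))],69);print(p.round(0),np.linalg.norm(p[:,:2]-[518,-248],axis=1).round(0))
a=cv2.cvtColor(cv2.imread("pics/top0.png"),6).astype(int);b=cv2.cvtColor(env.grab_frame("top")["img"],7).astype(int)
print("bystander diff",np.abs(a-b)[85:180,245:380].mean(),np.abs(a-b)[300:366,275:342].mean())
print(env.sign_off())
E
```

```text
[[ 573. -235.   69.]
 [ 557. -193.   69.]
 [ 545. -170.   69.]
 [ 516. -157.   69.]] [57. 67. 83. 91.]
bystander diff 41.68771929824561 41.791044776119406
the job is handed in; nothing more can be done
None
```

I drew the scoop out of its holder level and carried it to the weighing pan. I tipped it about its nose to about 60° and handed the job in at about 12 s, still gripping the scoop. No verdict was reported.

**Last checks that agreed:**
- **Scoop:** It was nose-down 60.2°. From the arm's pose reading, the nose was about 32 mm from the pan's centre and about 30 mm above the rim. The marked nose point matched the images during the tipping. The wrist force of about 2.3 N fits the empty scoop's weight and shows no other contact.
- **Stones:** All four are visible in the pan, about 57, 67, 83 and 91 mm from its centre. They were in the same places in pictures about 1 s apart. I estimated their positions from one camera, assuming they lie on the pan's bottom. The two farthest rest at or near the wall.

**Checks that failed or disagreed:**
- **Bystanders:** My last image comparison for the mould, bottle and bowl was inconclusive. It showed a uniform difference of about 42 grey levels, the same in both regions compared. That points to a change in picture brightness, since the later pictures look lighter. In the last full view before tipping, all three stood in their original places. At no time did the wrist force suggest contact with any of them.
- **Pan:** I compared its position only by eye, and saw no shift.
- **Arm model:** My own model of the arm's joints was off by up to 13 mm once the tool tilted. I used it only to choose the pouring direction, and the moves themselves followed the measured poses.

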